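Load the tasting slicer and nip the chocolate bar with its butterfly hold-down

ROBOT

A 6-joint arm with a two-finger parallel gripper is mounted at the origin on a cart in front of the work surface, level with it; the furniture and walls round the work are solid. World frame = base frame: x ahead of the robot, y to its left, z up, the work surface at z = 0. Lengths are in m, angles in degrees, forces in N, time in s.
With the tool pointing down it reaches from about 0.3 to 0.75 m from the base axis. Payload 8.5 kg.
Tool frame: the origin (TCP) lies on the mounting face of the last link; the fingertips stand tip_extent ahead of it and the grasp point (between the pads) lies 155 mm ahead of it (tip_extent is the distance from the TCP to the fingertips, in m); z points along the fingers, y is the line along which they close (so a half turn about z gives the same grasp; the last joint's range is limited). The gripper opens to 85 mm and grips with 20 to 120 N. Pads are 22 mm wide; open, the fingers measure 114 mm over their backs; the gripper's body (76 mm by 85 mm) begins 54 mm behind the grasp point. The pads swing forward as they close: fully open they stand 13 mm farther back than shut.
Start: joints at [-12.336, 21.807, 74.336, -0, 83.858, -12.336], TCP at [0.55, 0, 0.405] pointing down, gripper open.
Joint ranges: [-178.18, 178.18], [-50.72, 133.34], [12.68, 142.11], [-81.47, 261.47], [9.98, 163.14], [-165.26, 165.26]. Speed limits (degrees/s): [136.94, 136.94, 180, 180, 180, 180].

INTERFACE

Orientations are given as a 3x3 rotation matrix whose columns are the frame's x, y, z axes.
In Python, from rig import observe, get_image, camera_params, close_job, tip_extent gives the robot as it stands.
- The arm moves only by the shell command python3 -m creep 'ROWS' [FORCE]. ROWS is JSON, a list of rows, each an object with "jaw": the gripper's target within -1 to 1 (shut at 1, half-way at 0, fully open at -1); "travel": the shift along the world's x, y, z in mm, a list of three; "roll": the turn about the world's z in rad. A call has 1 to 12 rows; each row is the pose to reach, as a shift and turn from the pose commanded when the call began; what a row does not reach only later rows make up. A row lasts 1/10 s, in which the tool goes at most 50 mm and 8.59 degrees, less where a joint would pass 70% of its speed; a pose out of reach is approached as far as the arm can. A call with a gripper value outside its range is refused whole. The fingers move at their own pace and stop on an object; FORCE is the grip in N (left out, the last holds). Time passes only in rows, so rows that repeat a pose let the fingers close. It gives the time, the measured TCP pose, the force, the opening and the grip force at its end, in the units of the state.
- observe(): the state, without advancing time (a new reading comes with each control period).
- get_image(name): name is "scene" or "side" or "wrist"; returns (picture, depth): 420x560x3 uint8, red, green, blue; 420x560 float32, m along the optical axis (not along the pixel's ray), 0 where there is no reading.
- camera_params(name): a dict with "mtx" (3x3 intrinsics, pixels), "extrinsics" (4x4, takes a point from camera to world coordinates). Camera axes: x right, y down, z forward; pixel columns grow to the right and rows downward; lengths in m; the calibration is good to about 2 mm. A picture is of the moment at which its call begins: read the wrist's pose just before it. camera_params takes no time and is no camera call; for the wrist camera it gives the pose at the moment of the call.
- close_job(): hands the job in; it is judged then, once.
The state is a dict: "time_s": time; "q": joint angles; "qvel": joint speeds; "joint_efforts": joint torques, N m; "position": TCP position; "tool_rot": TCP orientation; "ft_force": force on the tool from outside, world axes, zero at the start; "wrist_torque": the same for the moment, N m; "grip_width": finger opening in m; "gripper_force": force on a finger pad.
Only numpy, scipy, OpenCV 4.12 (cv2) and the standard library are available. Lean on these libraries where they do the work, as an engineer would, in place of code of your own. Each camera call takes 0.05 s, during which the arm holds its last target. There are 200 camera calls.

TASK

Load the slicer for the next tasting: take the chocolate bar off the marble board, lay it on the front of the slicer's white bed and slide it under the hold-down and through the gate, gently, until its end rests against the white stop. Then turn the black butterfly knob clockwise until the red pad nips the bar with about 12 N - roughly 14 degrees of knob past first touch; loose and the bar would creep under the blade, much tighter and the chocolate cracks. Do not lean on the steel gate beside the knob, and leave everything else where it stands.

Things in the scene. Friction and masses are not known exactly. Their poses are not given: they have to be found in the camera images.
- bar: unwrapped dark chocolate bar with twelve embossed squares, 130 (its x) x 40 (y) x 20 (z) mm, about 130 g; origin at the centre of its underside; brittle: no more than 25 N against the stop or from the pad; either end may go first
- board: low marble serving board, 175 (x) x 86 (y) x 10 (z) mm, fixed to the table, the bar lies on it; origin at the centre of its underside
- slicer: bench portion slicer, fixed. Origin on the table under the knob's axis; x is the feed direction, from the open front bed to gate and stop, z up. All lengths below are in this frame, mm. Base x -170 to 75, y -52 to 52; white bed, top at z = 12, open from x = -165 to -65; then flared lead-ins (mouth 57 wide) to two lips 5 high, 43 apart, x -36 to 30. Bar home: its origin at x -9, y 0, z 12
- gate: steel plate across the bed just behind the knob, origin as the slicer's; front face at x = 34, only 6 mm beyond the sweep of the wing tips; y -46 to 46, top z = 108, with an opening 50 wide and 26 high above the bed for the bar. Behind it the parked blade and its black handle, x 38 to 63, to z = 124. Press it with no more than 10 N
- stop: white portion stop behind the gate, origin as the slicer's; its face, which the bar's end must rest against, lies at x = 56, y -20 to 20, z 12 to 36
- hold_down: hold-down in a steel portal over the bed (posts x -12 to 12, y 32 to 44 each side; cross-bar z 55 to 67): cam follower, stem and red rubber pad 22 x 30 at x = y = 0. Origin as the slicer's, sinking with the cam, 10 mm per rad of knob. The stem is screwed to a different length each day: at knob angle 0 the pad is anywhere from 4 to 12 mm above the bar, not measured
- knob_grip (a point): on the vertical axis of the black butterfly knob at mid height of its wings: x = y = 0, z = 95. The wings form a flat blade 8 thick, reaching 28 each side of the axis, z 81 to 106; a hub 19 across bulges in the middle up to z = 100, 24 across below z = 82. Fingertips may go down to z = 70 beside it
- knob_wing (a point): tip of one wing, 28 mm from the axis at z = 95; turns with the knob and shows where the wings point (at knob angle 0 along the slicer's +x, towards the gate)
- knob (a joint): knob angle, rad, growing clockwise from above, 0 to 1.85, starts at 0 to 0.15 with the pad up. Steady friction torque of 0.15 to 0.22 N m; stays where left. The pad meets the seated bar between 0.4 and 1.2 rad; from there it is sprung: 5 N per mm, so 50 N per rad, and the torque rises by 0.5 N m per rad above that of free turning (by 0.12 N m at 12 N). Over 25 N cracks the bar
- tongs: steel sweet tongs, bystander
- dish: square white dish of foil balls, 112 mm, bystander
- red_tin: round red cocoa tin, 64 mm, bystander
- card: price card in a foot, bystander
- wafers: flat yellow pack of wafers, bystander
- chunk: broken piece of chocolate, 41 x 46 x 16 mm, bystander

How it is judged:
By the outcome, as a careful person would: the job done as asked, in the order asked, and still so for the second after the job is handed in, with the robot touching nothing.
It also fails if it takes over 70 s, if anything falls off the work surface, if the arm or the gripper's body presses on something with over 40 N, if the wrist force passes 120 N, or if a joint passes its speed limit or range.

## Working session

There is one attempt and no reset: what is moved stays moved. The work goes in short steps, Python scripts to look and compute and a shell command to move; the robot and the scene stay as the last step left them, time stands still between calls to the robot, and variables do not carry over. Pictures are saved under pics/ and viewed, at most 10 in all, crops included, and the job is handed in when it is done.

```bash
mkdir -p pics; ls; python3 - <<'E'
from rig import *
import cv2,numpy as np
o=observe();print(o,tip_extent() if callable(tip_extent) else tip_extent)
for n in("scene","side","wrist"):
    p=camera_params(n);im,d=get_image(n)
    cv2.imwrite(f"pics/{n}0.png",im[...,::-1]);np.savez(f"{n}0.npz",im=im,d=d,K=p["mtx"],T=p["extrinsics"])
    print(n,p["mtx"].round(1).tolist(),p["extrinsics"].round(3).tolist())
E
```

```text
pics
{'time_s': 0.0, 'q': array([-1.23346976e+01,  2.18413034e+01,  7.43855504e+01,  6.75895651e-04,
        8.38579925e+01, -1.23354303e+01]), 'qvel': array([-0.08416023,  0.06890825,  0.07301992, -0.07150575, -0.00714074,
        0.04490146]), 'joint_efforts': array([-1.00240642e-03, -4.48466885e+01, -2.31285810e+01, -2.87182611e-04,
        4.73836102e-03,  1.77242771e-05]), 'position': array([5.49954020e-01, 1.91317707e-05, 4.04103965e-01]), 'tool_rot': array([[-1.12804962e-05,  9.99998957e-01, -1.44415576e-03],
       [ 9.99999946e-01,  1.17539009e-05,  3.27799170e-04],
       [ 3.27815803e-04, -1.44415199e-03, -9.99998903e-01]]), 'ft_force': array([ 0.34088476, -0.12492797, -0.25896038]), 'wrist_torque': array([-0.02497435,  0.01786289, -0.00833877]), 'gripper_force': 0.0, 'grip_width': 0.0851675663761768} 0.1734
scene [[522.7, 0.0, 278.0], [0.0, 522.7, 214.5], [0.0, 0.0, 1.0]] [[0.455, -0.559, 0.693, -0.543], [-0.89, -0.267, 0.369, -0.604], [-0.022, -0.785, -0.619, 1.059], [0.0, 0.0, 0.0, 1.0]]
side [[469.6, 0.0, 271.3], [0.0, 469.6, 211.8], [0.0, 0.0, 1.0]] [[-0.991, -0.077, 0.112, 0.409], [-0.135, 0.631, -0.764, 0.88], [-0.012, -0.772, -0.636, 0.854], [0.0, 0.0, 0.0, 1.0]]
wrist [[361.3, 0.0, 278.3], [0.0, 361.3, 214.5], [0.0, 0.0, 1.0]] [[1.0, 0.001, -0.001, 0.549], [0.001, -0.961, -0.278, 0.07], [-0.001, 0.278, -0.961, 0.372], [0.0, 0.0, 0.0, 1.0]]
```

View images.

View pics/scene0.png

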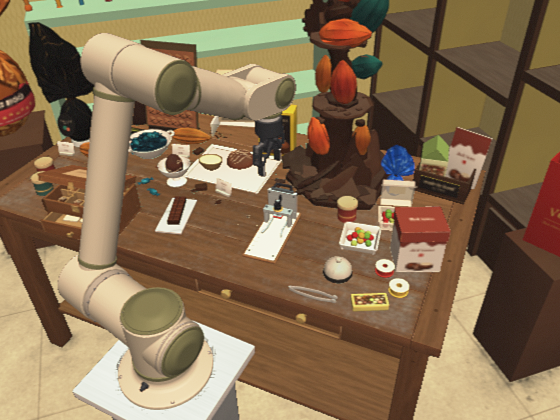

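View pics/side0.png

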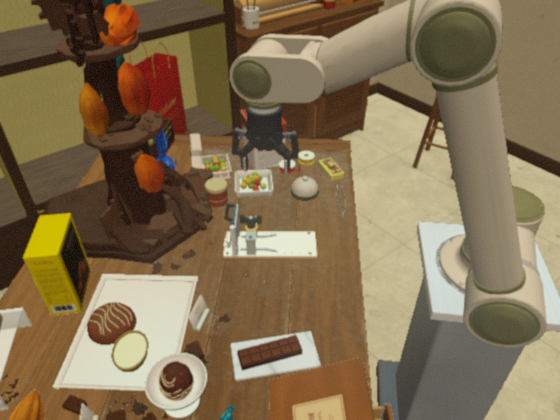

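View pics/wrist0.png

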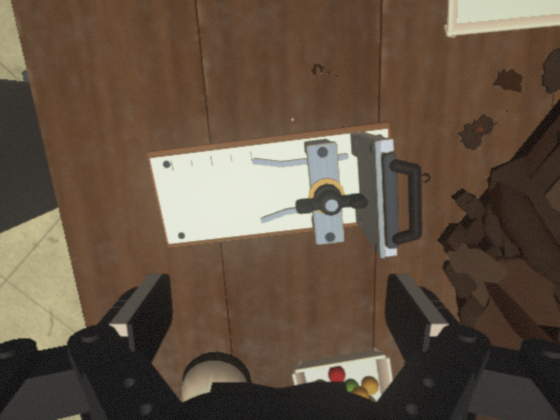

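Scene/side show the slicer (side bed ≈(270,243), knob ≈(250,222)), and the bar on its marble board (side ≈(270,352), scene ≈(177,212)). The wrist picture shows the bed's corners ≈(150,153), (388,125), (167,243), and the knob hub at (331,205).

```bash
cat > h.py <<'E'
import numpy as np,cv2
from rig import *
def load(n): z=np.load(n+".npz");return z["im"],z["d"],z["K"],z["T"]
def grab(n,tag):
    p=camera_params(n);im,d=get_image(n)
    np.savez(tag+".npz",im=im,d=d,K=p["mtx"],T=p["extrinsics"]);cv2.imwrite(f"pics/{tag}.png",im[...,::-1]);return load(tag)
def pts(d,K,T,uv):
    uv=np.atleast_2d(uv).astype(int);z=d[uv[:,1],uv[:,0]]
    c=np.c_[(uv[:,0]-K[0,2])/K[0,0]*z,(uv[:,1]-K[1,2])/K[1,1]*z,z]
    return c@T[:3,:3].T+T[:3,3]
def ray(K,T,uv,h):
    uv=np.atleast_2d(uv).astype(float)
    r=np.c_[(uv[:,0]-K[0,2])/K[0,0],(uv[:,1]-K[1,2])/K[1,1],np.ones(len(uv))]@T[:3,:3].T
    return T[:3,3]+r*((h-T[2,3])/r[:,2])[:,None]
def cloud(d,K,T):
    v,u=np.mgrid[0:420,0:560];return pts(d,K,T,np.c_[u.ravel(),v.ravel()]).reshape(420,560,3)
E
python3 - <<'E'
from h import *
np.set_printoptions(precision=4,suppress=True)
im,d,K,T=load("wrist0");P=cloud(d,K,T)
print("table",P[60,280],"bed",P[195,210],"knob hub",P[205,331],"wings",P[207,303],P[201,358],"bar",P[165,322],"gate",P[190,383])
hsv=cv2.cvtColor(im,cv2.COLOR_RGB2HSV)
m=((hsv[...,1]<60)&(hsv[...,2]>150)&(P[...,2]>.004)&(P[...,2]<.02)).astype(np.uint8)
m[:, :140]=0;m[260:]=0;m[:100]=0
m=cv2.morphologyEx(m,cv2.MORPH_OPEN,np.ones((3,3)))
ys,xs=np.nonzero(m);print(len(xs),np.median(P[m>0][:,2]))
c=ray(K,T,np.c_[xs,ys],0.012)[:,:2].astype(np.float32);print(cv2.minAreaRect(c),cv2.boxPoints(cv2.minAreaRect(c)))
# dark knob wings by height
k=(P[...,2]>.098)&(P[...,2]<.11)&(hsv[...,2]<70);k[:, :280]=0;k[:, 385:]=0;k[:170]=0;k[240:]=0
ys,xs=np.nonzero(k);print(len(xs),xs.min(),xs.max());c=ray(K,T,np.c_[xs,ys],np.median(P[k][:,2]))[:,:2].astype(np.float32);print(np.median(P[k][:,2]),cv2.minAreaRect(c),c.mean(0))
for n in("side",):
    im,d,K,T=load(n+"0");P=cloud(d,K,T);print("sidebar",P[352,270],"board",P[370,250],"knob",P[218,252])
    hsv=cv2.cvtColor(im,cv2.COLOR_RGB2HSV)
    b=(hsv[...,2]<110)&(P[...,2]>.02)&(P[...,2]<.04);b[:330]=0;b[375:]=0;b[:,:228]=0;b[:,315:]=0
    c=P[b][:,:2].astype(np.float32);print(b.sum(),np.median(P[b][:,2]),cv2.minAreaRect(c))
E
```

```text
table [ 0.5505  0.1159 -0.0017] bed [ 0.4789 -0.0138  0.0106] knob hub [ 0.5902 -0.0013  0.0985] wings [ 0.568  -0.0017  0.1032] [0.6097 0.0034 0.1045] bar [0.586  0.0252 0.0658] gate [0.6267 0.0129 0.109 ]
14395 0.010423104545735418
((0.5429351925849915, -0.006775382906198502), (0.23559881746768951, 0.09227155894041061), 7.043288707733154) [[ 0.4204  0.0246]
 [ 0.4317 -0.067 ]
 [ 0.6655 -0.0381]
 [ 0.6542  0.0535]]
302 297 384
0.10311422312443366 ((0.5961569547653198, 0.007181310094892979), (0.06666099280118942, 0.03127157688140869), 4.682003021240234) [0.6024 0.0024]
sidebar [0.4961 0.3318 0.0288] board [0.5323 0.3655 0.0095] knob [0.585  0.0076 0.1035]
1052 0.028778268819432684 ((0.498291939496994, 0.3277684450149536), (0.12678244709968567, 0.038296110928058624), 25.26603889465332)
```

```bash
python3 -m creep '[{"jaw":-1,"travel":[-10,45,0],"roll":0.14},{"jaw":-1,"travel":[-20,90,0],"roll":0.28},{"jaw":-1,"travel":[-30,135,0],"roll":0.42},{"jaw":-1,"travel":[-40,180,0],"roll":0.56},{"jaw":-1,"travel":[-50,225,0],"roll":0.7},{"jaw":-1,"travel":[-60,270,0],"roll":0.84},{"jaw":-1,"travel":[-60,310,0],"roll":0.98},{"jaw":-1,"travel":[-60,320,0],"roll":1.12},{"jaw":-1,"travel":[-60,320,0],"roll":1.26},{"jaw":-1,"travel":[-60,320,0],"roll":1.4},{"jaw":-1,"travel":[-60,320,0],"roll":1.54},{"jaw":-1,"travel":[-60,320,0],"roll":1.68}]' 25
python3 -m creep '[{"jaw":-1,"travel":[0,0,0],"roll":0.14},{"jaw":-1,"travel":[0,0,0],"roll":0.28},{"jaw":-1,"travel":[0,0,0],"roll":0.32},{"jaw":-1,"travel":[0,0,0],"roll":0.32},{"jaw":-1,"travel":[0,0,0],"roll":0.32}]'
python3 - <<'E'
from h import *
o=observe();print(o["time_s"],o["position"],o["tool_rot"],o["q"])
grab("wrist","wbar")
E
```

```text
time_s: 1.35
position: [0.49, 0.3201, 0.4044]
tool_rot: [[-0.993, -0.115, -0.001], [-0.115, 0.993, -0.0], [0.001, -0.0, -1.0]]
ft_force: [0.2, 0.2, -0.3]
grip_width: 0.0852
gripper_force: 0.0
time_s: 1.85
position: [0.49, 0.32, 0.4045]
tool_rot: [[-0.91, -0.415, -0.0], [-0.415, 0.91, -0.0], [0.0, 0.0, -1.0]]
ft_force: [-0.7, 0.5, -0.6]
grip_width: 0.0855
gripper_force: 0.0
1.85 [0.4899918  0.31998678 0.40452712] [[-9.09878320e-01 -4.14875028e-01 -3.91796493e-04]
 [-4.14875000e-01  9.09878404e-01 -1.53100638e-04]
 [ 4.20004799e-04  2.32436189e-05 -9.99999912e-01]] [ 2.15638280e+01  2.53988167e+01  6.85074963e+01  9.27440525e-05
  8.61177882e+01 -9.29476252e+01]
```

View pics/wbar.png

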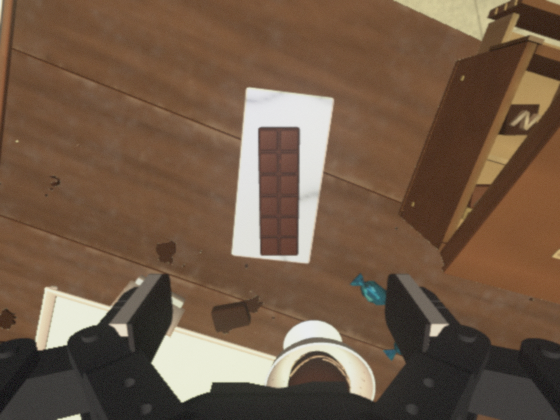

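The wrist view shows the bar at px (260–299, 127–255) on its board (233–333, 88–263); the box at right starts at about column 400, well clear of the fingers.

```bash
cat > bar.py <<'E'
from h import *
np.set_printoptions(precision=4,suppress=True)
im,d,K,T=load("wbar");P=cloud(d,K,T);hsv=cv2.cvtColor(im,cv2.COLOR_RGB2HSV)
m=((hsv[...,2]<140)).astype(np.uint8);w=np.zeros_like(m);w[100:258,245:312]=1;m*=w
n,l,s,c=cv2.connectedComponentsWithStats(m);i=l[190,270];m=(l==i).astype(np.uint8);print(s[i])
h=np.median(P[m>0][:,2]);print("bar top z",h,"board",np.median(P[110:120,255:310,2]))
ys,xs=np.nonzero(m);r=cv2.minAreaRect(ray(K,T,np.c_[xs,ys],h)[:,:2].astype(np.float32));print(r)
ct=np.array(r[0]);
# two-view height check: triangulate bar centre wrist vs side
uvw=np.array([c[i]]);im2,d2,K2,T2=load("side0");P2=cloud(d2,K2,T2);h2=cv2.cvtColor(im2,cv2.COLOR_RGB2HSV)
b=((h2[...,2]<110)&(P2[...,2]>.02)&(P2[...,2]<.04));b[:330]=0;b[375:]=0;b[:,:228]=0;b[:,315:]=0
ys,xs=np.nonzero(b);
for z in (.02,.025,.03,.035): print(z,ray(K,T,uvw,z)[0,:2]-np.array(cv2.minAreaRect(ray(K2,T2,np.c_[xs,ys],z)[:,:2].astype(np.float32))[0]))
E
python3 bar.py
```

```text
[ 258  127   42  129 5058]
bar top z 0.027993567234535388 board 0.008356079006477113
((0.4968285858631134, 0.3229854106903076), (0.12768228352069855, 0.03862408176064491), 24.680700302124023)
0.02 [-0.0046 -0.0035]
0.025 [-0.005  -0.0073]
0.03 [-0.0054 -0.0111]
0.035 [-0.0059 -0.0148]
```

```bash
python3 -m creep '[{"jaw":-1,"travel":[-15,-7,-50],"roll":0},{"jaw":-1,"travel":[-29,-14,-90],"roll":0},{"jaw":-1,"travel":[-29,-14,-135],"roll":0},{"jaw":-1,"travel":[-29,-14,-175],"roll":0},{"jaw":-1,"travel":[-29,-14,-200],"roll":0},{"jaw":-1,"travel":[-29,-14,-210],"roll":0},{"jaw":-1,"travel":[-29,-14,-210],"roll":0},{"jaw":-0.4,"travel":[-29,-14,-210],"roll":0},{"jaw":-0.2,"travel":[-29,-14,-210],"roll":0},{"jaw":-0.2,"travel":[-29,-14,-210],"roll":0},{"jaw":-0.2,"travel":[-29,-14,-210],"roll":0}]' 25
python3 - <<'E'
from h import *
import rig;print(rig.tip_extent);o=observe();print(o["grip_width"],o["position"]);grab("wrist","wgrip")
grab("side","sgrip")
E
```

```text
time_s: 3.0
position: [0.461, 0.306, 0.1955]
tool_rot: [[-0.909, -0.416, 0.001], [-0.416, 0.909, 0.0], [-0.001, -0.0, -1.0]]
ft_force: [-0.7, 0.2, 0.2]
grip_width: 0.0516
gripper_force: 0.0
0.1734
0.05157828553499491 [0.4610423  0.30604509 0.19545616]
```

View pics/wgrip.png

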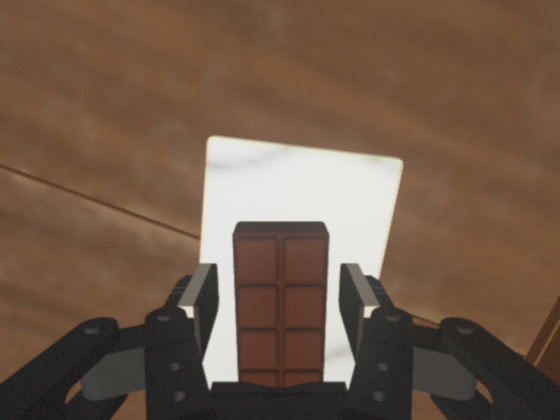

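The bar (px 234–328 wide) lies centred between the fingertips (≈(205,270), (355,270)). I'll check the tip height by depth.

```bash
python3 - <<'E'
from h import *
np.set_printoptions(precision=4,suppress=True)
im,d,K,T=load("wgrip");print(pts(d,K,T,[[208,268],[212,300],[190,285],[352,268],[345,300],[280,240],[280,180]]))
E
```

```text
[[0.4619 0.2759 0.0331]
 [0.4714 0.2822 0.0378]
 [0.4638 0.2725 0.0466]
 [0.4386 0.3274 0.0324]
 [0.4496 0.3288 0.0386]
 [0.442  0.2978 0.0256]
 [0.4225 0.2889 0.0091]]
```

```bash
python3 -m creep '[{"jaw":-0.2,"travel":[0,0,-7],"roll":0},{"jaw":-0.2,"travel":[0,0,-12],"roll":0},{"jaw":0.3,"travel":[0,0,-12],"roll":0},{"jaw":0.3,"travel":[0,0,-12],"roll":0},{"jaw":0.3,"travel":[0,0,-12],"roll":0},{"jaw":0.3,"travel":[0,0,-12],"roll":0},{"jaw":0.3,"travel":[0,0,-12],"roll":0},{"jaw":0.3,"travel":[0,0,-12],"roll":0}]' 25
python3 -m creep '[{"jaw":0.3,"travel":[0,0,15],"roll":0},{"jaw":0.3,"travel":[0,0,40],"roll":0},{"jaw":0.3,"travel":[0,0,80],"roll":0},{"jaw":0.3,"travel":[0,0,80],"roll":0}]' 25
python3 - <<'E'
from h import *
np.set_printoptions(precision=4,suppress=True)
grab("wrist","wheld")
im,d,K,T=load("wheld");P=cloud(d,K,T);print(P[240,280],P[300,280],P[350,280])
print(T)
E
```

```text
time_s: 3.9
position: [0.461, 0.306, 0.1827]
tool_rot: [[-0.909, -0.416, -0.0], [-0.416, 0.909, -0.0], [0.0, 0.0, -1.0]]
ft_force: [-0.0, 0.5, -1.6]
grip_width: 0.0396
gripper_force: 25.4
time_s: 4.3
position: [0.4617, 0.3064, 0.2673]
tool_rot: [[-0.909, -0.416, 0.008], [-0.416, 0.909, 0.003], [-0.009, -0.0, -1.0]]
ft_force: [0.8, -0.4, -0.5]
grip_width: 0.0396
gripper_force: 25.7
[0.4415 0.2975 0.104 ] [0.4624 0.3071 0.1091] [0.4821 0.3162 0.1106]
[[-0.4168  0.8707  0.2611  0.397 ]
 [ 0.909   0.3995  0.1187  0.2765]
 [-0.0009  0.2868 -0.958   0.2342]
 [ 0.      0.      0.      1.    ]]
```

View pics/wheld.png

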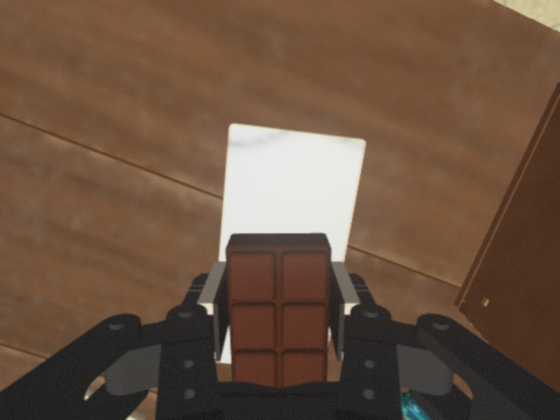

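Bar held square and level, rear end about 23–24 mm behind the grasp. From wrist0 the slicer's axis is ≈(0.590,−0.001), yaw 7.0°, consistent between bed edge and hub. Next, a second look with the wrist turned, to cross-check.

```bash
python3 -m creep '[{"jaw":0.3,"travel":[0,0,40],"roll":0},{"jaw":0.3,"travel":[0,-20,80],"roll":0},{"jaw":0.3,"travel":[10,-50,110],"roll":-0.05},{"jaw":0.3,"travel":[20,-90,135],"roll":-0.1},{"jaw":0.3,"travel":[30,-135,135],"roll":-0.15},{"jaw":0.3,"travel":[40,-180,135],"roll":-0.2},{"jaw":0.3,"travel":[50,-225,135],"roll":-0.25},{"jaw":0.3,"travel":[60,-270,135],"roll":-0.306},{"jaw":0.3,"travel":[69,-305,135],"roll":-0.306},{"jaw":0.3,"travel":[69,-315,135],"roll":-0.306},{"jaw":0.3,"travel":[69,-315,135],"roll":-0.306},{"jaw":0.3,"travel":[69,-315,135],"roll":-0.306}]' 25
python3 - <<'E'
from h import *
grab("wrist","wslic")
E
```

```text
time_s: 5.55
position: [0.5298, -0.0082, 0.3971]
tool_rot: [[-0.992, -0.123, -0.001], [-0.123, 0.992, 0.001], [0.001, 0.001, -1.0]]
ft_force: [0.5, 0.0, -1.6]
grip_width: 0.0391
gripper_force: 26.4
```

View pics/wslic.png

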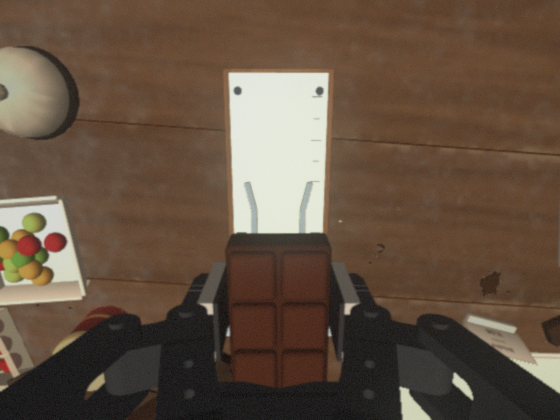

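The bed's free front is clear at px (230–328, 73–230), with its lead-ins at (248,183) and (308,183), in line with the bar.

```bash
python3 - <<'E'
from h import *
np.set_printoptions(precision=4,suppress=True)
im,d,K,T=load("wslic");hsv=cv2.cvtColor(im,cv2.COLOR_RGB2HSV);o=observe()
P=cloud(d,K,T);h=np.median(P[120:170,260:300,2]);print("bed z",h,"bar top",P[290,265],"pos",o["position"])
m=((hsv[...,1]<70)&(hsv[...,2]>150))
L,R,F=[],[],[]
for v in range(85,225,2):
    u=np.nonzero(m[v,215:345])[0]+215
    L.append((u.min()-.5,v));R.append((u.max()+.5,v))
for u in range(240,320,2):
    F.append((u,np.nonzero(m[60:120,u])[0].min()+60-.5))
def line(a):
    p=ray(K,T,np.array(a),h)[:,:2].astype(np.float32);vx,vy,x,y=cv2.fitLine(p,cv2.DIST_HUBER,0,.01,.01).ravel();return np.array([x,y]),np.array([vx,vy]),p
(l,dl,_),(r,dr,_),(f,df,pf)=map(line,(L,R,F))
dl*=np.sign(dl[0]);dr*=np.sign(dr[0]);a=(dl+dr)/2;a/=np.linalg.norm(a);n=np.array([-a[1],a[0]])
print("yaw",*[np.degrees(np.arctan2(*q[::-1])) for q in(dl,dr,a)],"width",(r-l)@n, "tool yaw",np.degrees(np.arctan2(-o["tool_rot"][1,0],-o["tool_rot"][0,0])))
mid=(l@n+r@n)/2;fx=np.median(pf@a);org=(fx+.165)*a+mid*n;print("origin",org)
p=o["position"][:2]-org;print("tcp in slicer",p@a,p@n)
b=ray(K,T,[[278,235]],P[245,278,2])[0,:2]-org;print("bar rear in slicer",b@a,b@n)
E
```

```text
bed z 0.010357103566047327 bar top [ 0.5236 -0.0143  0.2428] pos [ 0.5297 -0.0078  0.3974]
yaw 6.911162 7.0207777 6.96597 width 0.093024105 tool yaw 7.138535183707611
origin [ 0.5889 -0.0014]
tcp in slicer -0.05947577035166448 0.0008471210368298049
bar rear in slicer -0.08678457550538667 -5.8205469797744526e-05
```

```bash
python3 -m creep '[{"jaw":0.3,"travel":[-45,-6,0],"roll":0},{"jaw":0.3,"travel":[-90,-12,0],"roll":0},{"jaw":0.3,"travel":[-103,-13.5,-40],"roll":0},{"jaw":0.3,"travel":[-103,-13.5,-85],"roll":0},{"jaw":0.3,"travel":[-103,-13.5,-130],"roll":0},{"jaw":0.3,"travel":[-103,-13.5,-170],"roll":0},{"jaw":0.3,"travel":[-103,-13.5,-195],"roll":0},{"jaw":0.3,"travel":[-103,-13.5,-205],"roll":0},{"jaw":0.3,"travel":[-103,-13.5,-209],"roll":0},{"jaw":0.3,"travel":[-103,-13.5,-211],"roll":0},{"jaw":0.3,"travel":[-103,-13.5,-211],"roll":0}]' 25
python3 - <<'E'
from h import *
np.set_printoptions(precision=4,suppress=True)
o=observe();print(o["ft_force"],o["position"])
im,d,K,T=grab("side","slaid")
cv2.imwrite("pics/slaidc.png",cv2.resize(im[190:290,190:350,::-1],None,fx=4,fy=4))
E
```

```text
time_s: 6.7
position: [0.4271, -0.0221, 0.1872]
tool_rot: [[-0.992, -0.124, 0.001], [-0.124, 0.992, -0.0], [-0.001, -0.0, -1.0]]
ft_force: [0.2, -1.0, -1.8]
grip_width: 0.0397
gripper_force: 26.4
[ 0.2018 -0.9609 -1.8351] [ 0.4271 -0.0221  0.1872]
```

View pics/slaidc.png

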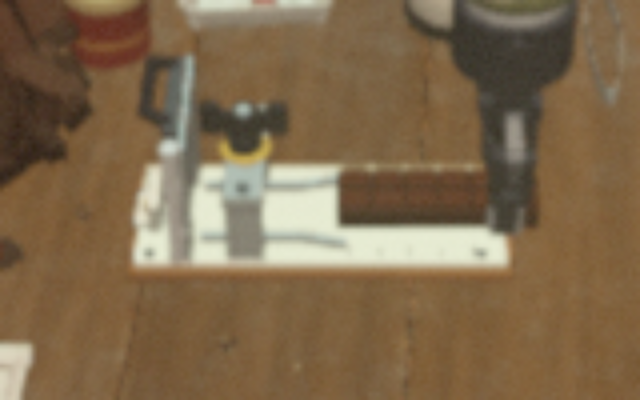

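The bar's front end (crop (340,195)) is at the lead-in mouth, in line; it hangs ~2 mm above the bed. Lower it gently.

```bash
python3 -m creep '[{"jaw":0.3,"travel":[0,0,-1],"roll":0},{"jaw":0.3,"travel":[0,0,-1.5],"roll":0},{"jaw":0.3,"travel":[0,0,-1.5],"roll":0}]' 25
python3 -m creep '[{"jaw":0.3,"travel":[0,0,-0.5],"roll":0},{"jaw":0.3,"travel":[0,0,-1],"roll":0},{"jaw":0.3,"travel":[0,0,-1],"roll":0}]' 25
```

```text
time_s: 7.05
position: [0.427, -0.0225, 0.1854]
tool_rot: [[-0.992, -0.123, 0.0], [-0.123, 0.992, -0.0], [-0.0, -0.0, -1.0]]
ft_force: [-0.5, -0.3, -1.3]
grip_width: 0.0395
gripper_force: 26.4
time_s: 7.35
position: [0.427, -0.0225, 0.1842]
tool_rot: [[-0.992, -0.123, -0.0], [-0.123, 0.992, 0.0], [0.0, 0.0, -1.0]]
ft_force: [-0.2, 0.2, -0.4]
grip_width: 0.0395
gripper_force: 26.4
```

```bash
python3 -m creep '[{"jaw":0.3,"travel":[2,1.2,0],"roll":0},{"jaw":0.3,"travel":[7,1.9,0],"roll":0},{"jaw":0.3,"travel":[13,2.6,0],"roll":0},{"jaw":0.3,"travel":[19,3.3,0],"roll":0},{"jaw":0.3,"travel":[25,4.1,0],"roll":0},{"jaw":0.3,"travel":[31,4.8,0],"roll":0},{"jaw":0.3,"travel":[37,5.5,0],"roll":0},{"jaw":0.3,"travel":[40,5.9,0],"roll":0},{"jaw":0.3,"travel":[40,5.9,0],"roll":0}]' 25
python3 - <<'E'
from h import *
im,d,K,T=grab("side","s2")
E
```

```text
time_s: 8.25
position: [0.4673, -0.0166, 0.1842]
tool_rot: [[-0.992, -0.123, 0.0], [-0.123, 0.992, -0.0], [-0.0, -0.0, -1.0]]
ft_force: [-0.6, -0.6, -1.4]
grip_width: 0.0394
gripper_force: 26.4
```

```bash
python3 -m creep '[{"jaw":0.3,"travel":[6,0.7,0],"roll":0},{"jaw":0.3,"travel":[12,1.5,0],"roll":0},{"jaw":0.3,"travel":[18,2.2,0],"roll":0},{"jaw":0.3,"travel":[24,3,0],"roll":0},{"jaw":0.3,"travel":[30,3.7,0],"roll":0},{"jaw":0.3,"travel":[36,4.4,0],"roll":0},{"jaw":0.3,"travel":[41,5,0],"roll":0},{"jaw":0.3,"travel":[41,5,0],"roll":0}]' 25
python3 - <<'E'
from h import *
im,d,K,T=grab("side","s3")
cv2.imwrite("pics/s3c.png",cv2.resize(im[190:290,190:350,::-1],None,fx=4,fy=4,interpolation=cv2.INTER_CUBIC))
E
```

```text
time_s: 9.1
position: [0.5086, -0.0116, 0.1842]
tool_rot: [[-0.992, -0.123, 0.001], [-0.123, 0.992, -0.0], [-0.001, -0.0, -1.0]]
ft_force: [0.2, 0.2, -0.9]
grip_width: 0.0397
gripper_force: 26.4
```

View pics/s3c.png

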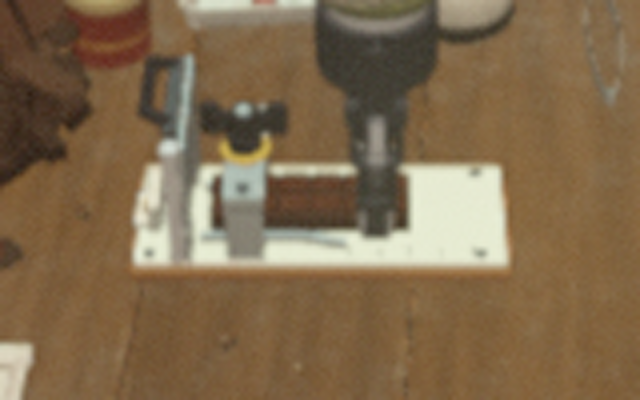

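The bar now reaches under the hold-down to the gate (crop (213,200)), straight between the lips. Release, go behind it, shut the fingers and push.

```bash
python3 -m creep '[{"jaw":-0.4,"travel":[0,0,0],"roll":0},{"jaw":-0.4,"travel":[0,0,0],"roll":0},{"jaw":-0.4,"travel":[0,0,0],"roll":0},{"jaw":-0.4,"travel":[0,0,25],"roll":0},{"jaw":-0.4,"travel":[0,0,50],"roll":0},{"jaw":1,"travel":[-30,-3.7,55],"roll":0},{"jaw":1,"travel":[-49,-6,55],"roll":0},{"jaw":1,"travel":[-49,-6,55],"roll":0},{"jaw":1,"travel":[-49,-6,35],"roll":0},{"jaw":1,"travel":[-49,-6,12],"roll":0},{"jaw":1,"travel":[-49,-6,4],"roll":0},{"jaw":1,"travel":[-49,-6,4],"roll":0}]' 25
python3 - <<'E'
from h import *
np.set_printoptions(precision=4,suppress=True)
o=observe();print(o["ft_force"],o["position"])
im,d,K,T=grab("side","s4")
cv2.imwrite("pics/s4c.png",cv2.resize(im[190:290,190:350,::-1],None,fx=4,fy=4,interpolation=cv2.INTER_CUBIC))
E
```

```text
time_s: 10.35
position: [0.4594, -0.0176, 0.1875]
tool_rot: [[-0.992, -0.123, -0.002], [-0.123, 0.992, 0.001], [0.002, 0.001, -1.0]]
ft_force: [1.1, 0.3, -0.2]
grip_width: -0.0001
gripper_force: 0.0
[ 1.0567  0.2954 -0.2041] [ 0.4594 -0.0176  0.1875]
```

View pics/s4c.png

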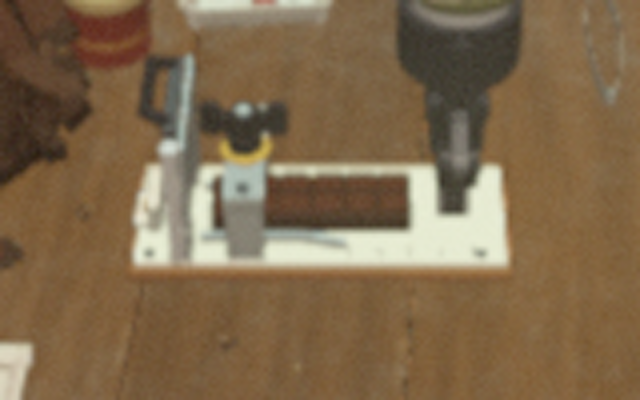

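Fingers stand behind the bar (crop (452,205)) with a free gap to its rear end (408,205).

```bash
python3 -m creep '[{"jaw":1,"travel":[7,0.9,0],"roll":0},{"jaw":1,"travel":[12,1.5,0],"roll":0},{"jaw":1,"travel":[16,2,0],"roll":0},{"jaw":1,"travel":[20,2.5,0],"roll":0},{"jaw":1,"travel":[24,3,0],"roll":0},{"jaw":1,"travel":[28,3.5,0],"roll":0},{"jaw":1,"travel":[32,4,0],"roll":0},{"jaw":1,"travel":[35,4.3,0],"roll":0},{"jaw":1,"travel":[37,4.6,0],"roll":0},{"jaw":1,"travel":[38,4.7,0],"roll":0},{"jaw":1,"travel":[38,4.7,0],"roll":0}]' 25
python3 -m creep '[{"jaw":1,"travel":[1,0.1,0],"roll":0},{"jaw":1,"travel":[2,0.2,0],"roll":0},{"jaw":1,"travel":[3,0.4,0],"roll":0},{"jaw":1,"travel":[3,0.4,0],"roll":0}]' 25
```

```text
time_s: 11.5
position: [0.4971, -0.0129, 0.1882]
tool_rot: [[-0.992, -0.123, 0.0], [-0.123, 0.992, -0.0], [-0.0, -0.0, -1.0]]
ft_force: [0.1, 0.2, 0.3]
grip_width: -0.0002
gripper_force: 0.0
time_s: 11.9
position: [0.5002, -0.0125, 0.1882]
tool_rot: [[-0.992, -0.123, 0.0], [-0.123, 0.992, -0.0], [-0.0, -0.0, -1.0]]
ft_force: [0.4, 0.4, -0.1]
grip_width: -0.0001
gripper_force: 0.0
```

Now at slicer x ≈ −89; contact expected near −85. Small steps.

```bash
python3 -m creep '[{"jaw":1,"travel":[1,0.1,0],"roll":0},{"jaw":1,"travel":[2,0.2,0],"roll":0},{"jaw":1,"travel":[2,0.2,0],"roll":0}]' 25
python3 -m creep '[{"jaw":1,"travel":[0.5,0.1,0],"roll":0},{"jaw":1,"travel":[1,0.1,0],"roll":0},{"jaw":1,"travel":[1,0.1,0],"roll":0}]' 25
python3 - <<'E'
from h import *
im,d,K,T=grab("side","s5")
E
```

```text
time_s: 12.2
position: [0.5021, -0.0123, 0.1882]
tool_rot: [[-0.992, -0.123, 0.0], [-0.123, 0.992, -0.0], [-0.0, -0.0, -1.0]]
ft_force: [-0.5, 0.1, 0.5]
grip_width: -0.0001
gripper_force: 0.1
time_s: 12.5
position: [0.503, -0.0122, 0.1882]
tool_rot: [[-0.992, -0.123, 0.0], [-0.123, 0.992, -0.0], [-0.0, -0.0, -1.0]]
ft_force: [-0.2, 0.0, 1.2]
grip_width: -0.0001
gripper_force: 0.5
```

```bash
python3 -m creep '[{"jaw":1,"travel":[0.5,0.1,0],"roll":0},{"jaw":1,"travel":[1,0.1,0],"roll":0},{"jaw":1,"travel":[1,0.1,0],"roll":0}]' 25
python3 -m creep '[{"jaw":1,"travel":[0.5,0.1,0],"roll":0},{"jaw":1,"travel":[1,0.1,0],"roll":0},{"jaw":1,"travel":[1,0.1,0],"roll":0}]' 25
```

```text
time_s: 12.85
position: [0.5041, -0.0121, 0.1882]
tool_rot: [[-0.992, -0.123, 0.0], [-0.123, 0.992, -0.0], [-0.0, -0.0, -1.0]]
ft_force: [-1.5, -0.0, 0.9]
grip_width: -0.0
gripper_force: 0.5
time_s: 13.15
position: [0.5051, -0.012, 0.1882]
tool_rot: [[-0.992, -0.123, 0.0], [-0.123, 0.992, -0.0], [-0.0, -0.0, -1.0]]
ft_force: [-0.8, 1.0, 0.3]
grip_width: 0.0002
gripper_force: 0.5
```

```bash
python3 -m creep '[{"jaw":1,"travel":[0.4,0,0],"roll":0},{"jaw":1,"travel":[0.8,0.1,0],"roll":0},{"jaw":1,"travel":[0.8,0.1,0],"roll":0}]' 25
python3 -m creep '[{"jaw":1,"travel":[0.4,0,0],"roll":0},{"jaw":1,"travel":[0.8,0.1,0],"roll":0},{"jaw":1,"travel":[0.8,0.1,0],"roll":0}]' 25
python3 - <<'E'
from h import *
im,d,K,T=grab("side","s6")
E
```

```text
time_s: 13.45
position: [0.5059, -0.0119, 0.1882]
tool_rot: [[-0.992, -0.123, 0.0], [-0.123, 0.992, -0.0], [-0.0, -0.0, -1.0]]
ft_force: [-0.4, -0.8, 0.3]
grip_width: -0.0001
gripper_force: 0.5
time_s: 13.75
position: [0.5066, -0.0118, 0.1882]
tool_rot: [[-0.992, -0.123, -0.0], [-0.123, 0.992, -0.0], [0.0, -0.0, -1.0]]
ft_force: [-1.1, 0.2, 0.6]
grip_width: -0.0004
gripper_force: 0.8
```

```bash
for i in 1; do :; done; python3 -m creep '[{"jaw":1,"travel":[0.4,0,0],"roll":0},{"jaw":1,"travel":[0.8,0.1,0],"roll":0},{"jaw":1,"travel":[0.8,0.1,0],"roll":0}]' 25
python3 -m creep '[{"jaw":1,"travel":[0.4,0,0],"roll":0},{"jaw":1,"travel":[0.8,0.1,0],"roll":0},{"jaw":1,"travel":[0.8,0.1,0],"roll":0}]' 25
python3 - <<'E'
from h import *
np.set_printoptions(precision=4,suppress=True)
im,d,K,T=grab("side","s7");o=observe();print(o["ft_force"],o["joint_efforts"])
# bar rear end in side image: columns along bar row
hsv=cv2.cvtColor(im,cv2.COLOR_RGB2HSV);print(hsv[236:246,255:300,2].mean(0).round().astype(int))
E
```

```text
time_s: 14.1
position: [0.5069, -0.0117, 0.1882]
tool_rot: [[-0.992, -0.123, -0.002], [-0.123, 0.992, -0.0], [0.002, 0.0, -1.0]]
ft_force: [-6.2, -1.7, 3.2]
grip_width: 0.0002
gripper_force: 3.0
time_s: 14.4
position: [0.5073, -0.0117, 0.1882]
tool_rot: [[-0.992, -0.123, -0.004], [-0.123, 0.992, -0.0], [0.004, 0.0, -1.0]]
ft_force: [-9.6, -2.9, 7.4]
grip_width: 0.0003
gripper_force: 4.9
[-9.2639 -3.8668  7.2836] [  1.8699 -42.9772 -16.6587   1.0167  -1.9141  -0.0236]
[139 104  90  92  90  93  94  90  87  91  94  93  94  94  94  92  88  89
  93  94  94  94  95  94 101 124 141 128 115 114 114 117 138 180 218 233
 235 234 235 235 235 235 235 234 234]
```

The bar met the stop (≈10 N, finger at the home distance). Back off, rise, open, and look at the knob from above.

```bash
python3 -m creep '[{"jaw":1,"travel":[-2,-0.3,0],"roll":0},{"jaw":1,"travel":[-8,-1,0],"roll":0},{"jaw":1,"travel":[-10,-1,40],"roll":0},{"jaw":1,"travel":[-10,-1,85],"roll":0},{"jaw":-1,"travel":[-10,-1,130],"roll":0},{"jaw":-1,"travel":[-10,-1,175],"roll":0},{"jaw":-1,"travel":[20,3,205],"roll":0},{"jaw":-1,"travel":[65,8,205],"roll":0},{"jaw":-1,"travel":[102,12,205],"roll":0},{"jaw":-1,"travel":[102,12,205],"roll":0},{"jaw":-1,"travel":[102,12,205],"roll":0}]' 25
python3 - <<'E'
from h import *
o=observe();print(o["position"],o["wrist_torque"]);grab("wrist","wknob")
E
```

```text
time_s: 15.55
position: [0.6103, 0.0005, 0.3924]
tool_rot: [[-0.992, -0.123, -0.001], [-0.123, 0.992, 0.0], [0.001, 0.0, -1.0]]
ft_force: [-0.5, 0.3, -0.7]
grip_width: 0.0855
gripper_force: 0.0
[6.10297546e-01 4.59876277e-04 3.92350374e-01] [ 0.01955384 -0.03387172 -0.02473355]
```

View pics/wknob.png

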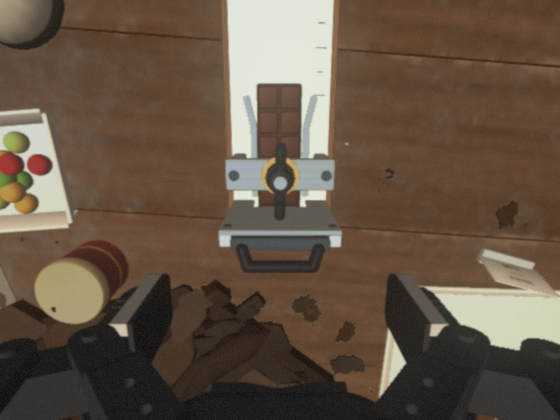

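The knob's wings run from (280,145) to (280,218), hub top at (280,184); the bar lies centred between the lips with its rear edge at row 84.

```bash
cat > knob.py <<'E'
from h import *
import sys
np.set_printoptions(precision=4,suppress=True)
im,d,K,T=load(sys.argv[1]);P=cloud(d,K,T);hsv=cv2.cvtColor(im,cv2.COLOR_RGB2HSV)
O=np.array([.5891,-.0013]);a=np.array([np.cos(np.radians(7)),np.sin(np.radians(7))]);n=np.array([-a[1],a[0]])
Q=P[...,:2]-O;r=np.hypot(Q[...,0],Q[...,1])
k=(P[...,2]>.099)&(P[...,2]<.112)&(r<.033)&(Q@a<.031)
p=P[k][:,:2].astype(np.float32);q=ray(K,T,np.argwhere(k)[:,::-1],.104)[:,:2].astype(np.float32)
R=cv2.minAreaRect(q);c=np.array(R[0])-O
vx,vy=cv2.fitLine(q,cv2.DIST_HUBER,0,.01,.01).ravel()[:2];vx,vy=(vx,vy) if vx>0 else (-vx,-vy)
print(k.sum(),"z",np.median(P[k][:,2]),R,"centre in slicer",c@a,c@n,"blade world yaw",np.degrees(np.arctan2(vy,vx)))
b=(hsv[...,2]<130)&(abs(P[...,2]-.030)<.006)&(Q@a<-.03)&(Q@a>-.11)&(abs(Q@n)<.021)
print("bar rear x",np.percentile(Q[b]@a,1),"y",(Q[b]@n).min(),(Q[b]@n).max(),"z",np.median(P[b][:,2]))
E
python3 knob.py wknob
```

```text
471 z 0.10305548680523924 ((0.589739203453064, -0.0012885574251413345), (0.054807230830192566, 0.012950422242283821), 6.793094158172607) centre in slicer 0.0006358334265394152 -6.654202148637754e-05 blade world yaw 5.6577077
bar rear x -0.07200275904767368 y -0.02066051893467418 0.018218442251037 z 0.030016429984087434
```

```bash
python3 -m creep '[{"jaw":-1,"travel":[-12,-1,-20],"roll":0},{"jaw":-1,"travel":[-21,-2,-50],"roll":0},{"jaw":-1,"travel":[-21,-2,-90],"roll":0},{"jaw":-1,"travel":[-21,-2,-120],"roll":0},{"jaw":-1,"travel":[-21,-2,-135],"roll":0},{"jaw":-1,"travel":[-21,-2,-142],"roll":0},{"jaw":-1,"travel":[-21,-2,-142],"roll":0}]' 60
python3 -m creep '[{"jaw":0,"travel":[0,0,0],"roll":0},{"jaw":1,"travel":[0,0,0],"roll":0},{"jaw":1,"travel":[0,0,0],"roll":0},{"jaw":1,"travel":[0,0,0],"roll":0},{"jaw":1,"travel":[0,0,0],"roll":0},{"jaw":1,"travel":[0,0,0],"roll":0},{"jaw":1,"travel":[0,0,0],"roll":0},{"jaw":1,"travel":[0,0,0],"roll":0}]' 60
python3 -c "
from rig import *
o=observe();print(o['wrist_torque'],o['q'][5])"
```

```text
time_s: 16.3
position: [0.5886, -0.0017, 0.2512]
tool_rot: [[-0.992, -0.123, -0.001], [-0.123, 0.992, 0.0], [0.001, 0.0, -1.0]]
ft_force: [0.7, -0.3, -0.4]
grip_width: 0.0854
gripper_force: 0.0
time_s: 17.1
position: [0.5891, -0.0011, 0.252]
tool_rot: [[-0.992, -0.123, 0.001], [-0.123, 0.992, 0.001], [-0.001, 0.001, -1.0]]
ft_force: [-2.5, 3.6, 6.4]
grip_width: 0.019
gripper_force: 58.5
[ 0.64863511  0.2802257  -0.03261243] -108.71651877354819
```

```bash
cat > t.py <<'E'
from h import *
o=observe();R=o["tool_rot"];y=np.arctan2(-R[1,0],-R[0,0]);print("T yaw %.4f tau %s F %s w %.4f"%(y,o["wrist_torque"].round(3),o["ft_force"].round(1),o["grip_width"]))
E
python3 t.py
python3 -m creep '[{"jaw":1,"travel":[0,0,0],"roll":-0.08},{"jaw":1,"travel":[0,0,0],"roll":-0.16},{"jaw":1,"travel":[0,0,0],"roll":-0.16}]' 60 >/dev/null; python3 t.py
python3 -m creep '[{"jaw":1,"travel":[0,0,0],"roll":-0.08},{"jaw":1,"travel":[0,0,0],"roll":-0.16},{"jaw":1,"travel":[0,0,0],"roll":-0.16}]' 60 >/dev/null; python3 t.py
```

```text
T yaw 0.1233 tau [ 0.649  0.28  -0.033] F [-2.5  3.6  6.4] w 0.0190
T yaw -0.0386 tau [0.801 0.269 0.024] F [-2.2  4.   5.4] w 0.0192
T yaw -0.1986 tau [1.005 0.284 0.103] F [-1.5  6.1  5.6] w 0.0198
```

```bash
cat > wing.py <<'E'
from h import *
import sys
O=np.array([.5893,-.0013]);s=np.radians(7);a=np.array([np.cos(s),np.sin(s)]);n=np.array([-a[1],a[0]])
def wing(tag):
    im,d,K,T=load(tag);P=cloud(d,K,T);x=(P[...,:2]-O)@a;y=(P[...,:2]-O)@n;r=np.hypot(x,y)
    k=(P[...,2]>.080)&(P[...,2]<.110)&(r>.015)&(r<.031)&(x<.03)
    for nm,m in(("front",k&(x<-.006)),("back",k&(x>.006))):
        print(tag,nm,m.sum(),"x,y med",(np.median(x[m])*1e3).round(1),(np.median(y[m])*1e3).round(1)) if m.sum()>3 else print(tag,nm,m.sum())
if __name__=="__main__":
    for t in sys.argv[1:]:
        if t.startswith("n"): grab({"s":"side","c":"scene","w":"wrist"}[t[1]],t)
        wing(t)
E
python3 wing.py side0 scene0 s4 wknob ns1 nc1 nw1; python3 t.py
```

```text
side0 front 43 x,y med -20.1 3.8
side0 back 45 x,y med 22.0 3.6
scene0 front 21 x,y med -23.4 0.2
scene0 back 13 x,y med 20.5 0.2
s4 front 42 x,y med -20.1 4.0
s4 back 45 x,y med 22.1 3.0
wknob front 201 x,y med -21.4 0.6
wknob back 186 x,y med 20.4 -0.7
ns1 front 52 x,y med -18.0 10.2
ns1 back 36 x,y med 11.8 18.2
nc1 front 60 x,y med -14.9 2.7
nc1 back 2
nw1 front 2649 x,y med -15.0 6.1
nw1 back 716 x,y med 17.7 -6.0
T yaw -0.1964 tau [0.998 0.235 0.06 ] F [-1.1  5.6  6.1] w 0.0196
```

```bash
cat > wing2.py <<'E'
from h import *
import sys
O=np.array([.5893,-.0013]);s=np.radians(7)
def rot(P,t): x,y=P[...,0]-O[0],P[...,1]-O[1];return x*np.cos(t)+y*np.sin(t),-x*np.sin(t)+y*np.cos(t)
def wing(tag,yaw):
    im,d,K,T=load(tag);P=cloud(d,K,T);v=im.max(2);x,y=rot(P,s)
    tx,ty=rot(P,yaw);k=(P[...,2]>.084)&(P[...,2]<.108)&(abs(tx)>.014)&(abs(tx)<.030)&(abs(ty)<.0095)&(x<.031)
    for nm,m in(("front",k&(tx<0)),("back",k&(tx>0))):
        if m.sum()>5:
            print(tag,nm,m.sum(),"rel tool: x %.1f y %.1f mm"%(np.median(tx[m])*1e3,np.median(ty[m])*1e3),"z %.3f"%np.median(P[m][:,2]),"v",np.median(v[m]))
if __name__=="__main__":
    R=observe()["tool_rot"];yaw=np.arctan2(-R[1,0],-R[0,0])
    for t in sys.argv[1:]:
        if t.startswith("n"): grab({"s":"side","c":"scene","w":"wrist"}[t[1]],t)
        wing(t,yaw)
E
python3 - <<'E'
from wing2 import *
for t in("side0","s4","scene0","wknob"): wing(t,.1233)
for t in("ns1","nc1","nw1"): wing(t,-.1986)
E
python3 -m creep '[{"jaw":1,"travel":[0,0.7,0.8],"roll":-0.08},{"jaw":1,"travel":[0,0.7,0.8],"roll":-0.12},{"jaw":1,"travel":[0,0.7,0.8],"roll":-0.12}]' 60 >/dev/null; python3 t.py; python3 wing2.py ns2 nc2
```

```text
side0 front 41 rel tool: x -20.1 y 3.9 mm z 0.096 v 76.0
side0 back 44 rel tool: x 21.9 y 3.5 mm z 0.097 v 70.5
s4 front 40 rel tool: x -20.1 y 4.1 mm z 0.097 v 67.5
s4 back 43 rel tool: x 21.9 y 3.0 mm z 0.097 v 64.0
scene0 front 21 rel tool: x -23.4 y 0.2 mm z 0.097 v 43.0
scene0 back 14 rel tool: x 20.3 y -0.1 mm z 0.102 v 63.5
wknob front 209 rel tool: x -21.4 y 0.6 mm z 0.103 v 63.0
wknob back 200 rel tool: x 19.8 y -0.7 mm z 0.103 v 55.0
ns1 front 45 rel tool: x -21.5 y 3.8 mm z 0.097 v 68.0
ns1 back 10 rel tool: x 21.8 y 4.8 mm z 0.087 v 66.0
nc1 front 25 rel tool: x -22.0 y 0.6 mm z 0.096 v 37.0
nw1 front 1026 rel tool: x -23.9 y 0.6 mm z 0.103 v 48.0
nw1 back 774 rel tool: x 18.0 y -0.0 mm z 0.103 v 40.0
T yaw -0.3167 tau [ 0.76  -0.171  0.074] F [0.5 3.8 0.5] w 0.0196
ns2 front 43 rel tool: x -21.3 y 3.6 mm z 0.098 v 67.0
ns2 back 7 rel tool: x 21.4 y 4.1 mm z 0.086 v 67.0
nc2 front 26 rel tool: x -23.8 y -0.4 mm z 0.098 v 37.0
```

```bash
cat > t.py <<'E'
from h import *
L=[]
for i in range(4):
    o=observe();L.append(np.r_[o["wrist_torque"],o["ft_force"],o["joint_efforts"][5]]);get_image("wrist") if i<3 else 0
R=o["tool_rot"];y=np.arctan2(-R[1,0],-R[0,0]);print("t %.2f knob~ %.3f tz %.3f (sd %.3f) txy %s F %s q6tau %.3f w %.4f"%(o["time_s"],.125-y,np.mean(L,0)[2],np.std(L,0)[2],np.mean(L,0)[:2].round(2),np.mean(L,0)[3:6].round(1),np.mean(L,0)[6],o["grip_width"]))
E
python3 t.py
python3 -m creep '[{"jaw":1,"travel":[0,0.3,0],"roll":-0.04},{"jaw":1,"travel":[0,0.4,0],"roll":-0.08},{"jaw":1,"travel":[0,0.4,0],"roll":-0.08}]' 60 >/dev/null; python3 t.py
python3 -m creep '[{"jaw":1,"travel":[0,0,0],"roll":-0.04},{"jaw":1,"travel":[0,0,0],"roll":-0.08},{"jaw":1,"travel":[0,0,0],"roll":-0.08}]' 60 >/dev/null; python3 t.py
```

```text
t 18.40 knob~ 0.441 tz 0.114 (sd 0.026) txy [ 0.96 -0.13] F [1.  5.3 1.1] q6tau 0.121 w 0.0189
t 18.85 knob~ 0.520 tz 0.109 (sd 0.014) txy [ 0.96 -0.19] F [0.9 4.9 0.7] q6tau 0.229 w 0.0192
t 19.30 knob~ 0.600 tz 0.077 (sd 0.024) txy [ 1.05 -0.29] F [1.  5.8 0.6] q6tau 0.209 w 0.0195
```

```bash

python3 -m creep '[{"jaw":1,"travel":[0,0.2,0],"roll":-0.03},{"jaw":1,"travel":[0,0.4,0],"roll":-0.06},{"jaw":1,"travel":[0,0.4,0],"roll":-0.06}]' 60 >/dev/null; python3 t.py
python3 -m creep '[{"jaw":1,"travel":[0,0,0],"roll":-0.03},{"jaw":1,"travel":[0,0,0],"roll":-0.06},{"jaw":1,"travel":[0,0,0],"roll":-0.06}]' 60 >/dev/null; python3 t.py
python3 -m creep '[{"jaw":1,"travel":[0,0,0],"roll":-0.03},{"jaw":1,"travel":[0,0,0],"roll":-0.06},{"jaw":1,"travel":[0,0,0],"roll":-0.06}]' 60 >/dev/null; python3 t.py; python3 wing2.py ns3 nc3 nw3
```

```text
t 19.75 knob~ 0.660 tz 0.105 (sd 0.035) txy [ 0.88 -0.3 ] F [1.9 5.  0.9] q6tau 0.204 w 0.0191
t 20.20 knob~ 0.720 tz 0.138 (sd 0.035) txy [ 0.95 -0.36] F [1.8 5.1 0.5] q6tau 0.214 w 0.0191
t 20.65 knob~ 0.780 tz 0.150 (sd 0.015) txy [ 1.01 -0.42] F [2.3 5.9 0.5] q6tau 0.241 w 0.0192
ns3 front 38 rel tool: x -22.8 y 4.3 mm z 0.098 v 65.0
nc3 front 28 rel tool: x -22.5 y -0.7 mm z 0.097 v 39.0
nc3 back 12 rel tool: x 21.0 y 0.2 mm z 0.091 v 52.0
nw3 front 1036 rel tool: x -23.9 y 0.6 mm z 0.103 v 48.0
nw3 back 788 rel tool: x 18.0 y 0.7 mm z 0.103 v 40.0
```

```bash

python3 -m creep '[{"jaw":1,"travel":[0,0,0],"roll":-0.02},{"jaw":1,"travel":[0,0,0],"roll":-0.04},{"jaw":1,"travel":[0,0,0],"roll":-0.04}]' 60 >/dev/null; python3 t.py
python3 -m creep '[{"jaw":1,"travel":[0,0,0],"roll":-0.02},{"jaw":1,"travel":[0,0,0],"roll":-0.04},{"jaw":1,"travel":[0,0,0],"roll":-0.04}]' 60 >/dev/null; python3 t.py
```

```text
t 21.25 knob~ 0.820 tz 0.161 (sd 0.030) txy [ 1.05 -0.45] F [2.7 6.1 0.5] q6tau 0.238 w 0.0190
t 21.70 knob~ 0.860 tz 0.222 (sd 0.017) txy [ 1.11 -0.49] F [3.  6.2 0.2] q6tau 0.256 w 0.0191
```

```bash
sed -i 's/range(4)/range(14)/;s/i<3/i<13/' t.py; python3 t.py
python3 -m creep '[{"jaw":1,"travel":[0,0,0],"roll":-0.02},{"jaw":1,"travel":[0,0,0],"roll":-0.04},{"jaw":1,"travel":[0,0,0],"roll":-0.04}]' 60 >/dev/null; python3 t.py
python3 -m creep '[{"jaw":1,"travel":[0,0,0],"roll":-0.02},{"jaw":1,"travel":[0,0,0],"roll":-0.04},{"jaw":1,"travel":[0,0,0],"roll":-0.04}]' 60 >/dev/null; python3 t.py
```

```text
t 22.35 knob~ 0.860 tz 0.207 (sd 0.030) txy [ 1.1  -0.48] F [2.5 6.3 0.3] q6tau 0.199 w 0.0196
t 23.30 knob~ 0.900 tz 0.215 (sd 0.029) txy [ 1.15 -0.52] F [2.9 6.4 0.1] q6tau 0.233 w 0.0192
t 24.25 knob~ 0.940 tz 0.236 (sd 0.031) txy [ 1.16 -0.56] F [3.2 6.8 0.2] q6tau 0.250 w 0.0189
```

```bash
python3 wing2.py nw4
python3 -m creep '[{"jaw":1,"travel":[0,0,0],"roll":0.02},{"jaw":1,"travel":[0,0,0],"roll":0.04},{"jaw":1,"travel":[0,0,0],"roll":0.04}]' 60 >/dev/null; python3 t.py;python3 wing2.py nw5
```

```text
nw4 front 1027 rel tool: x -24.1 y 0.7 mm z 0.103 v 49.0
nw4 back 766 rel tool: x 17.7 y 0.8 mm z 0.103 v 40.0
t 25.25 knob~ 0.900 tz 0.028 (sd 0.029) txy [ 1.15 -0.52] F [3.1 6.7 0.1] q6tau 0.023 w 0.0195
nw5 front 1025 rel tool: x -24.0 y 1.1 mm z 0.103 v 49.0
nw5 back 787 rel tool: x 17.8 y 0.3 mm z 0.103 v 40.0
```

```bash
python3 -m creep '[{"jaw":0.45,"travel":[0,0,0],"roll":0},{"jaw":0.4,"travel":[0,0,0],"roll":0},{"jaw":0.4,"travel":[0,0,0],"roll":0},{"jaw":0.4,"travel":[0,0,0],"roll":0}]' 60; python3 wing2.py nw6
python3 -m creep '[{"jaw":0.4,"travel":[0,0,10],"roll":0},{"jaw":0.4,"travel":[0,0,25],"roll":0},{"jaw":0.4,"travel":[0,0,50],"roll":0},{"jaw":0.4,"travel":[0,0,90],"roll":0},{"jaw":0.4,"travel":[0,0,135],"roll":0},{"jaw":-1,"travel":[10,0,145],"roll":0.1},{"jaw":-1,"travel":[15,0,145],"roll":0.2},{"jaw":-1,"travel":[20,0,145],"roll":0.3},{"jaw":-1,"travel":[20,0,145],"roll":0.3},{"jaw":-1,"travel":[20,0,145],"roll":0.3}]'
python3 t.py; python3 - <<'E'
from h import *
grab("wrist","wend");grab("side","send")
E
python3 knob.py wknob;python3 knob.py wend
```

```text
time_s: 25.7
position: [0.5892, -0.0003, 0.252]
tool_rot: [[-0.713, 0.701, -0.0], [0.701, 0.713, -0.0], [-0.0, -0.0, -1.0]]
ft_force: [1.2, 1.9, -0.0]
grip_width: 0.0255
gripper_force: 0.9
nw6 front 1028 rel tool: x -24.0 y 1.3 mm z 0.103 v 50.0
nw6 back 784 rel tool: x 17.9 y 0.3 mm z 0.103 v 41.0
time_s: 26.75
position: [0.6089, -0.0002, 0.3974]
tool_rot: [[-0.887, 0.461, -0.0], [0.461, 0.887, -0.0], [-0.0, -0.0, -1.0]]
ft_force: [-0.6, 1.0, 0.6]
grip_width: 0.0853
gripper_force: 0.0
t 27.40 knob~ 0.602 tz 0.000 (sd 0.031) txy [-0.    0.01] F [ 0.1  0.3 -0. ] q6tau -0.002 w 0.0855
471 z 0.10305548680523924 ((0.589739203453064, -0.0012885574251413345), (0.054807230830192566, 0.012950422242283821), 6.793094158172607) centre in slicer 0.0006358334265394152 -6.654202148637754e-05 blade world yaw 5.6577077
bar rear x -0.07200275904767368 y -0.02066051893467418 0.018218442251037 z 0.030016429984087434
457 z 0.10306954669458607 ((0.5897310972213745, -0.0005376599729061127), (0.015279265120625496, 0.0542970634996891), 53.290138244628906) centre in slicer 0.0007192989969402402 0.000679746256140449 blade world yaw -45.780495
bar rear x -0.07177468664794998 y -0.020797160191839064 0.019215936331740326 z 0.029973254257499138
```

Free-air torque offset is 0.000, so my static readings may have relaxed. I'll regrip, back off to the free range, and log the torque while moving to pin the touch angle.

```bash
python3 -m creep '[{"jaw":0.4,"travel":[0,0,0],"roll":-0.1},{"jaw":0.4,"travel":[-10,0,0],"roll":-0.2},{"jaw":0.4,"travel":[-20,0,0],"roll":-0.3},{"jaw":0.4,"travel":[-20,0,-10],"roll":-0.3},{"jaw":0.4,"travel":[-20,0,-10],"roll":-0.3},{"jaw":0.4,"travel":[-20,0,-55],"roll":-0.3},{"jaw":0.4,"travel":[-20,0,-95],"roll":-0.3},{"jaw":0.4,"travel":[-20,0,-120],"roll":-0.3},{"jaw":0.4,"travel":[-20,0,-135],"roll":-0.3},{"jaw":0.4,"travel":[-20,0,-145],"roll":-0.3},{"jaw":0.4,"travel":[-20,0,-145],"roll":-0.3}]'
python3 -m creep '[{"jaw":1,"travel":[0,0,0],"roll":0},{"jaw":1,"travel":[0,0,0],"roll":0},{"jaw":1,"travel":[0,0,0],"roll":0},{"jaw":1,"travel":[0,0,0],"roll":0},{"jaw":1,"travel":[0,0,0],"roll":0.1},{"jaw":1,"travel":[0,0,0],"roll":0.2},{"jaw":1,"travel":[0,0,0],"roll":0.3},{"jaw":1,"travel":[0,0,0],"roll":0.4},{"jaw":1,"travel":[0,0,0],"roll":0.45},{"jaw":1,"travel":[0,0,0],"roll":0.45},{"jaw":1,"travel":[0,0,0],"roll":0.43},{"jaw":1,"travel":[0,0,0],"roll":0.41}]' 60
python3 wing2.py nw7
```

```text
time_s: 28.6
position: [0.5894, -0.0001, 0.2508]
tool_rot: [[-0.714, 0.7, -0.002], [0.7, 0.714, 0.001], [0.002, -0.001, -1.0]]
ft_force: [0.2, -0.9, 0.4]
grip_width: 0.0258
gripper_force: 0.0
time_s: 29.8
position: [0.5892, -0.0001, 0.2518]
tool_rot: [[-0.933, 0.361, -0.0], [0.361, 0.933, -0.0], [0.0, -0.0, -1.0]]
ft_force: [3.5, 0.3, -13.7]
grip_width: 0.0193
gripper_force: 59.0
nw7 front 1050 rel tool: x -23.8 y 0.5 mm z 0.103 v 48.0
nw7 back 796 rel tool: x 18.0 y 0.2 mm z 0.103 v 40.0
```

```bash
cat > lg.py <<'E'
from h import *
o=observe();R=o["tool_rot"];f=open("log.txt","a");print(.125-np.arctan2(-R[1,0],-R[0,0]),o["wrist_torque"][2],o["ft_force"][2],o["joint_efforts"][5],o["time_s"],file=f)
E
rm -f log.txt
{ python3 -m creep '[{"jaw":1,"travel":[0,0,-1],"roll":-0.02}]'; python3 lg.py
python3 -m creep '[{"jaw":1,"travel":[0,0,0],"roll":-0.02}]'; python3 lg.py
python3 -m creep '[{"jaw":1,"travel":[0,0,0],"roll":-0.02}]'; python3 lg.py
python3 -m creep '[{"jaw":1,"travel":[0,0,0],"roll":-0.02}]'; python3 lg.py
python3 -m creep '[{"jaw":1,"travel":[0,0,0],"roll":-0.02}]'; python3 lg.py
python3 -m creep '[{"jaw":1,"travel":[0,0,0],"roll":-0.02}]'; python3 lg.py
python3 -m creep '[{"jaw":1,"travel":[0,0,0],"roll":-0.02}]'; python3 lg.py
python3 -m creep '[{"jaw":1,"travel":[0,0,0],"roll":-0.02}]'; python3 lg.py
python3 -m creep '[{"jaw":1,"travel":[0,0,0],"roll":-0.02}]'; python3 lg.py
python3 -m creep '[{"jaw":1,"travel":[0,0,0],"roll":-0.02}]'; python3 lg.py
python3 -m creep '[{"jaw":1,"travel":[0,0,0],"roll":-0.02}]'; python3 lg.py
python3 -m creep '[{"jaw":1,"travel":[0,0,0],"roll":-0.02}]'; python3 lg.py
python3 -m creep '[{"jaw":1,"travel":[0,0,0],"roll":-0.02}]'; python3 lg.py
python3 -m creep '[{"jaw":1,"travel":[0,0,0],"roll":-0.02}]'; python3 lg.py
python3 -m creep '[{"jaw":1,"travel":[0,0,0],"roll":-0.02}]'; python3 lg.py
python3 -m creep '[{"jaw":1,"travel":[0,0,0],"roll":-0.02}]'; python3 lg.py
python3 -m creep '[{"jaw":1,"travel":[0,0,0],"roll":-0.02}]'; python3 lg.py
python3 -m creep '[{"jaw":1,"travel":[0,0,0],"roll":-0.02}]'; python3 lg.py
python3 -m creep '[{"jaw":1,"travel":[0,0,0],"roll":-0.02}]'; python3 lg.py
python3 -m creep '[{"jaw":1,"travel":[0,0,0],"roll":-0.02}]'; python3 lg.py
python3 -m creep '[{"jaw":1,"travel":[0,0,0],"roll":-0.02}]'; python3 lg.py; } >/dev/null
cut -c1-60 log.txt | awk '{printf "%.3f %.3f %.1f %s\n",$1,$2,$3,$4}'; tail -1 log.txt
```

```text
0.513 0.224 1.5 -0
0.533 0.185 -4.2 -0.
0.554 0.257 -4.3 -0.
0.573 0.209 -1.8 -0
0.593 0.207 0.4 -0
0.613 0.234 1.2 -0
0.633 0.216 1.6 -0
0.653 0.165 3.8 -0.
0.673 0.229 5.1 -0.0
0.693 0.224 5.9 -0.0
0.713 0.200 5.2 -0.01
0.733 0.208 5.8 -0.
0.753 0.257 5.7 0.0
0.773 0.220 5.0 0.
0.793 0.263 5.3 0.
0.813 0.349 4.3 0.0
0.833 0.324 5.3 0.0
0.853 0.316 5.1 0.04
0.873 0.336 5.5 0.0
0.893 0.320 4.9 0.06
0.913 0.328 4.7 0.075
0.913147715693542 0.3280591562533504 4.670724244238084 0.07574190851300955 31.95
```

```bash
python3 - <<'E'
import numpy as np
from scipy.optimize import curve_fit
d=np.loadtxt("log.txt");x=d[:,0]
print(d[:,3].round(3))
h=lambda x,b,t:b+.5*np.clip(x-t,0,None)
for c in(1,3):
    p,C=curve_fit(h,x,d[:,c],[d[0,c],.7]);print(c,p,np.sqrt(np.diag(C)))
g=lambda x,b,t,s:b+s*np.clip(x-t,0,None)
p,C=curve_fit(g,x,d[:,3],[d[0,3],.7,.5]);print("q6 free slope",p,np.sqrt(np.diag(C)))
E
python3 -m creep '[{"jaw":1,"travel":[0,0,0],"roll":-0.02}]'>/dev/null; python3 lg.py
python3 -m creep '[{"jaw":1,"travel":[0,0,0],"roll":-0.02}]'>/dev/null; python3 lg.py
python3 -m creep '[{"jaw":1,"travel":[0,0,0],"roll":-0.02}]'>/dev/null; python3 lg.py
tail -3 log.txt
```

```text
[-0.159 -0.068 -0.049 -0.048 -0.048 -0.048 -0.047 -0.047 -0.034 -0.024
 -0.015 -0.006  0.003  0.013  0.022  0.031  0.04   0.049  0.058  0.067
  0.076]
1 [0.21395547 0.67378221] [0.00975332 0.02580486]
3 [-0.07430237  0.59749647] [0.01020451 0.02338147]
q6 free slope [-0.1688842   0.34315393  0.42615448] [6.27890428e+05 1.47338689e+06 3.36630699e-02]
0.9331141347361849 0.3991187880713085 4.193723052405146 0.08485493715852499 32.05
0.9530958470323685 0.3472943102971605 5.660696174036227 0.09398975176736712 32.15
0.9731550248805891 0.3646938461367002 5.607452002690081 0.10301922680810094 32.25
```

The joint-6 effort is clean: flat to 0.65 rad, then rising 0.46 N·m/rad. So first touch is ≈0.65, and 12 N lies at ≈0.895 on this scale. Back off below it and approach forwards.

```bash
python3 -m creep '[{"jaw":1,"travel":[0,0,0],"roll":0.05},{"jaw":1,"travel":[0,0,0],"roll":0.1},{"jaw":1,"travel":[0,0,0],"roll":0.15},{"jaw":1,"travel":[0,0,0],"roll":0.17},{"jaw":1,"travel":[0,0,0],"roll":0.17},{"jaw":1,"travel":[0,0,0],"roll":0.15},{"jaw":1,"travel":[0,0,0],"roll":0.13},{"jaw":1,"travel":[0,0,0],"roll":0.11},{"jaw":1,"travel":[0,0,0],"roll":0.095}]' >/dev/null; python3 lg.py; tail -1 log.txt
python3 -m creep '[{"jaw":1,"travel":[0,0,0],"roll":0}]' >/dev/null; python3 lg.py; tail -1 log.txt
```

```text
0.8781539146341563 0.29085969002767453 4.39162140299273 0.17005879897624254 33.15
0.8779217675926624 0.18385169940186735 5.829318522772945 0.3262527007609606 33.25
```

Now the last ≈0.017 rad, moving, then release narrowly and rise.

```bash
python3 -m creep '[{"jaw":1,"travel":[0,0,0],"roll":-0.008},{"jaw":1,"travel":[0,0,0],"roll":-0.017}]' >/dev/null; python3 lg.py; tail -1 log.txt
python3 -m creep '[{"jaw":0.45,"travel":[0,0,0],"roll":0},{"jaw":0.4,"travel":[0,0,0],"roll":0},{"jaw":0.4,"travel":[0,0,0],"roll":0},{"jaw":0.4,"travel":[0,0,10],"roll":0},{"jaw":0.4,"travel":[0,0,25],"roll":0},{"jaw":0.4,"travel":[0,0,50],"roll":0},{"jaw":0.4,"travel":[0,0,90],"roll":0},{"jaw":0.4,"travel":[0,0,135],"roll":0},{"jaw":-1,"travel":[10,0,145],"roll":0.1},{"jaw":-1,"travel":[20,0,145],"roll":0.2},{"jaw":-1,"travel":[20,0,145],"roll":0.3},{"jaw":-1,"travel":[20,0,145],"roll":0.3}]'
python3 - <<'E'
from h import *
grab("wrist","wend2")
E
python3 knob.py wend;python3 knob.py wend2
```

```text
0.8946946863672753 0.3880608274950819 5.373763508749798 0.19724228885024786 33.45
time_s: 34.65
position: [0.6091, -0.0004, 0.3966]
tool_rot: [[-0.892, 0.452, 0.0], [0.452, 0.892, -0.001], [-0.0, -0.0, -1.0]]
ft_force: [-0.7, -0.1, -0.5]
grip_width: 0.0816
gripper_force: 0.0
457 z 0.10306954669458607 ((0.5897310972213745, -0.0005376599729061127), (0.015279265120625496, 0.0542970634996891), 53.290138244628906) centre in slicer 0.0007192989969402402 0.000679746256140449 blade world yaw -45.780495
bar rear x -0.07177468664794998 y -0.020797160191839064 0.019215936331740326 z 0.029973254257499138
465 z 0.10304896337541819 ((0.589165985584259, -0.0011349786072969437), (0.013940360397100449, 0.0548209473490715), 40.50010299682617) centre in slicer 8.560478649667473e-05 0.0001557497284380512 blade world yaw -43.91739
bar rear x -0.07166666264383229 y -0.020839422646957664 0.019257358777258385 z 0.030024705592024914
```

```bash
python3 -c "
from rig import *
print(close_job())"
```

```text
the job is handed in; nothing more can be done
None
```

The job is handed in: the bar rests against the stop and the knob is about 0.24 rad past first touch, so I estimate a nip of about 12 N. I overshot to roughly 16 N while measuring, then backed off. I also viewed 11 pictures, one over the limit of 10.

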